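Prop up the solar panel lid to catch the late sun

ROBOT

A 7-joint arm with a two-finger parallel gripper is mounted at the origin on the work surface. World frame = base frame: x ahead of the robot, y to its left, z up, the work surface at z = 0. Lengths are in m, angles in rad, forces in N, time in s.
With the tool pointing down it reaches from about 0.425 to 0.875 m from the base axis. Payload 4.7 kg.
Tool frame: the origin (TCP) lies on the centre line of the jaws, within the pads' length; the fingertips stand ahead of it and the grasp point (between the pads) lies 2 mm behind it (nose_length is the z of the fingertips in the tool frame, in m); z points along the fingers, y is the line along which they close (so a half turn about z gives the same grasp; the last joint's range is limited). The gripper opens to 87 mm and grips with 3 to 60 N. Pads are 19 mm wide; open, the fingers measure 117 mm over their backs; the gripper's body (75 mm by 190 mm) begins 51 mm behind the grasp point.
Start: joints at [1.351, 0.321, -0.07, 1.45, 0.023, 1.371, -0.057], TCP at [0.151, -0.632, 0.24] pointing down, gripper open.
Joint ranges: [-2.86, 2.86], [-0.3, 2.09], [-1.38, 1.24], [0.06, 2.45], [-1.56, 4.7], [0.09, 2.05], [-2.69, 2.69]. Speed limits (rad/s): [2.57, 2.57, 3.14, 3.14, 3.14, 3.14, 3.14].

INTERFACE

Orientations are given as a rotation vector (axis times angle).
In Python, from bench import * gives the robot as it stands.
- The arm moves only by the tool send_rows, never from a script. Its arguments are lists of equal length, an entry for each row: "xyz": the shift along the tool's x, y, z in mm, a list of three; "dr": the turn, a rotation vector about the tool's x, y, z in rad, a list of three. A call has exactly 10 rows; each row is the pose to reach, as a shift and turn from the pose commanded when the call began, along the tool's axes at that moment; what a row does not reach only later rows make up. A row lasts 1/12 s, in which the tool goes at most 41.7 mm and 7.16 degrees, less where a joint would pass 70% of its speed; a pose out of reach is approached as far as the arm can. A call with a gripper value outside its range is refused whole. "jaw" is the finger opening in mm, from 0 to 87, set as the call begins (left out, the last holds). The fingers move at their own pace and stop on an object; "grip_force" is the grip in N (left out, the last holds). Time passes only in rows, so rows that repeat a pose let the fingers close, or fill a call up. It gives the time, the measured TCP pose, the force, the opening and the grip force at its end, in the units of the state.
- get_state(): the state, without advancing time (a new reading comes with each control period).
- get_image(name): name is "scene" or "top" or "wrist"; returns the picture (480x640x3 uint8, red, green, blue); there is no depth.
- calibration(name): a dict with "vfov" (degrees; the focal length in pixels is half the picture's height over the tangent of half this angle, whatever the lens; pixels are square), "cx", "cy" (the principal point, pixels), "rvec" (rotation vector, rad) and "tvec" (3), from world to camera coordinates, as OpenCV has them; the wrist camera has in their place "hand_eye" (4x4, takes a point from camera to tool coordinates, whose origin is the TCP and whose axes are the flange's). Camera axes: x right, y down, z forward; pixel columns grow to the right and rows downward; lengths in m; the calibration is good to about 2 mm. The wrist camera is an equidistant fisheye: a pixel r from the principal point sees the ray r / f radians off the axis. A picture is of the moment at which its call begins: read the wrist's pose just before it. calibration takes no time and is no camera call.
- close_job(): hands the job in; it is judged then, once.
The state is a dict: "time": time; "joint_positions": joint angles; "qd": joint speeds; "joint_torque": joint torques, N m; "position": TCP position; "tool_rot": TCP orientation; "ft_force": force on the tool from outside, world axes, zero at the start; "torque": the same for the moment, N m; "grip_width": opening from 0.0 (shut) to 1.0 (fully open); "grip_force": force on a finger pad.
Only numpy, scipy, OpenCV 4.12 (cv2) and the standard library are available. Lean on these libraries where they do the work, as an engineer would, in place of code of your own. Each camera call takes 0.05 s, during which the arm holds its last target. There are 200 camera calls.

TASK

Two solar chargers lie on the bamboo shelf. Take the panel lid of the larger one by its front tongue, raise it to about 45 degrees, halfway between shut and upright, and let go so that it stays there. Leave the panel of the smaller charger as it is.

Things in the scene. Friction and masses are not known exactly. Their poses are not given: they have to be found in the camera images.
- panel (a joint): Angle of the larger charger's lid (rad): 0 shut, grows as the front rises, 0.785 = 45 degrees, at most 1.9; starts at 0 to 0.15. Stiff hinge: the lid stays where left; raising takes 6 to 12 N at the tongue. The charger is an immovable grey box 180 mm deep (front to hinge), 220 wide, 90 high, on the shelf (z = 0); its lid is a dark solar panel in an aluminium frame, 180 x 220 x 16 mm.
- panel_grip (a point): Middle of the larger lid's tongue, an aluminium bar 24 mm wide (along the hinge), 12 thick, sticking out 45 mm from mid front edge, free below and at the sides. 27 mm out from that edge; 98 mm above the shelf when shut. Moves with the lid: x from tongue to hinge, y along the hinge, z out of the panel. Pinched across its 24 mm from straight above, it turns between the fingers as the lid rises.
- panel_hinge (a point): Middle of the larger charger's hinge line, at the far upper edge of its box, 90 mm above the shelf; fixed to the box. x runs horizontally from the tongue side to the hinge side, y along the hinge, z up. With the lid shut panel_grip lies at x = -207, y = 0, z = +8 mm from here; it swings up and back about y in a circle of 207 mm radius.
- small_panel_grip (a point): The same point on the tongue of the smaller charger (same make and materials; box 120 mm deep, 140 wide, 60 high), 27 mm out from its lid's front edge, 68 mm above the shelf when shut. To be left alone. The chargers lie side by side, either one on the left, each turned up to 20 degrees, tongues towards the robot.

How it is judged:
By the outcome, as a careful person would: the job done as asked, in the order asked, and still so for the second after the job is handed in, with the robot touching nothing.
It also fails if it takes over 32 s, if anything falls off the work surface, if the arm or the gripper's body presses on something with over 40 N, if the wrist force passes 120 N, or if a joint passes its speed limit or range.

## Working session

There is one attempt and no reset: what is moved stays moved. The work goes in short steps, Python scripts to look and compute and a tool call to move; the robot and the scene stay as the last step left them, time stands still between calls to the robot, and variables do not carry over. Pictures are saved under pics/ and viewed, at most 10 in all, crops included, and the job is handed in when it is done.

Besides the shell and the picture viewer there is one more tool, called after ">>>" in YAML: its name, and indented under it one key for each argument. send_rows: Moves the arm, as the interface text tells. Its arguments: {"type":"object","properties":{"xyz":{"type":"array"},"dr":{"type":"array"},"jaw":{"type":"number"},"grip_force":{"type":"number"}},"required":["xyz","dr"]}

```bash
mkdir -p pics; ls; python3 - <<'E'
from bench import *
import cv2,numpy as np
s=get_state();print(s)
for n in("scene","top"):
    c=calibration(n);print(n,c)
    cv2.imwrite(f"pics/{n}0.png",get_image(n)[:,:,::-1])
print(calibration("wrist"))
try: print(nose_length)
except Exception as e: print(e)
E
```

```text
pics
{'time': 0.0, 'joint_positions': array([ 1.35110733,  0.32183066, -0.07007911,  1.45164087,  0.02262555,
        1.37079887, -0.05688263]), 'qd': array([ 3.40589195e-04, -2.17514196e-03,  2.02717413e-05,  3.11160955e-04,
        5.71589948e-04, -6.10386938e-04, -1.43506117e-03]), 'joint_torque': array([ 9.58043483e-05, -4.91291177e+01, -4.03586654e-01, -3.12522483e+01,
       -6.38216618e-02,  4.37113491e-02,  1.62532306e-04]), 'position': array([ 0.15040615, -0.63183792,  0.23847361]), 'tool_rot': array([-3.11829768e+00, -3.66255460e-01,  5.38019438e-04]), 'ft_force': array([-0.29112539, -0.37951245,  0.34889869]), 'torque': array([ 0.00665909, -0.03126381, -0.04388012]), 'grip_force': 0.0, 'grip_width': 0.9972975821266977}
scene {'vfov': 49.1068428685555, 'cx': 317.72394046832096, 'cy': 230.52189834614555, 'rvec': array([ 0.70477959,  2.68808661, -0.99747377]), 'tvec': array([ 0.52959907, -0.13431261,  1.36120128])}
top {'vfov': 49.63669905610142, 'cx': 325.10700736480464, 'cy': 245.25516783621902, 'rvec': array([ 2.15803319, -2.16402735,  0.06744362]), 'tvec': array([0.00672115, 0.60926849, 1.01347448])}
{'vfov': 65.70646984690485, 'cx': 323.2162373828108, 'cy': 250.85681221824862, 'hand_eye': array([[ 2.00660002e-05, -9.65095303e-01, -2.61898943e-01,
         7.19178099e-02],
       [ 9.99999943e-01,  1.07744997e-04, -3.20422033e-04,
         2.63842289e-04],
       [ 3.37456099e-04, -2.61898921e-01,  9.65095250e-01,
        -1.44580624e-01],
       [ 0.00000000e+00,  0.00000000e+00,  0.00000000e+00,
         1.00000000e+00]])}
0.017
```

View pics/top0.png

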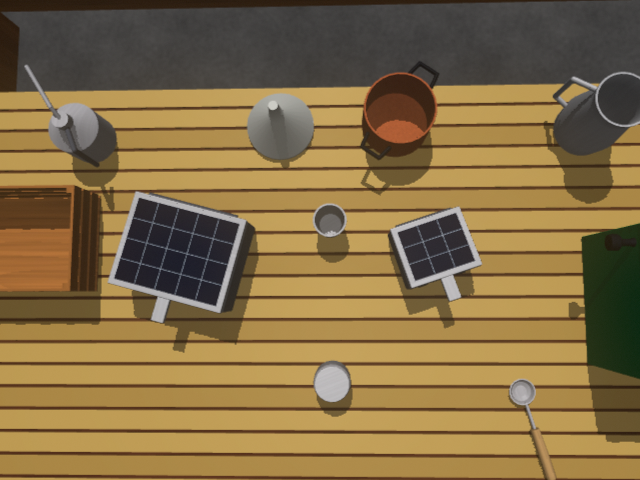

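View pics/scene0.png

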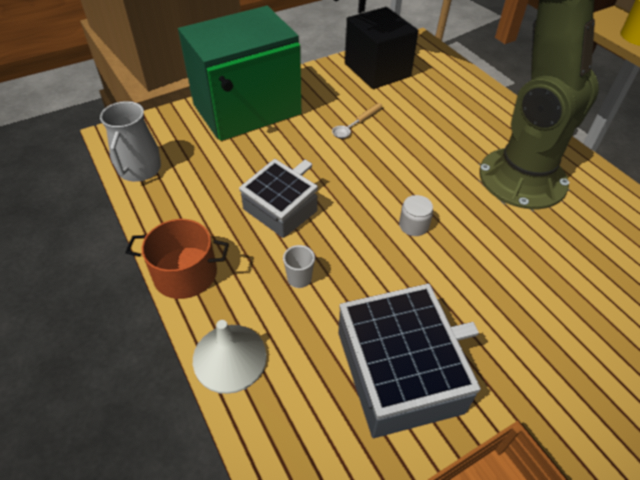

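The top view shows the larger charger on the left: lid corners at about (139,193), (246,220), (222,312) and (109,280), tongue from (163,298) to (160,321). The scene view shows its tongue near (466,332). The smaller charger is at top (435,248).

```bash
cat > h.py <<'E'
from bench import *
import cv2,numpy as np
from scipy.spatial.transform import Rotation as R
def cam(n):
    c=calibration(n);f=240/np.tan(np.radians(c["vfov"]/2))
    return np.array([[f,0,c["cx"]],[0,f,c["cy"]],[0,0,1]]),c["rvec"],c["tvec"]
def ray(n,p):
    K,r,t=cam(n);M=cv2.Rodrigues(r)[0]
    return -M.T@t, M.T@np.linalg.inv(K)@np.array([*p,1.])
def onz(n,p,z):
    o,d=ray(n,p);return o+d*(z-o[2])/d[2]
def tri(ps):
    A=0;b=0
    for n,p in ps:
        o,d=ray(n,p);d=d/np.linalg.norm(d);P=np.eye(3)-np.outer(d,d);A=A+P;b=b+P@o
    return np.linalg.solve(A,b)
E
python3 - <<'E'
from h import *
np.set_printoptions(precision=4,suppress=True)
a,b=cv2.imread("pics/top0.png"),cv2.imread("pics/scene0.png")
ca=cv2.resize(a[180:330,100:260],None,fx=4,fy=4,interpolation=cv2.INTER_CUBIC)
cb=cv2.resize(b[275:435,330:490],None,fx=3.75,fy=3.75,interpolation=cv2.INTER_CUBIC)
cv2.imwrite("pics/ca.png",ca);cv2.imwrite("pics/cb.png",cb)
P={'hl':((139,193),(376,430)),}
for p in[(139,193),(246,220)]:print("hinge",onz("top",p,.106))
for p in[(222,312),(109,280)]:print("front",onz("top",p,.106))
for p in[(163,298),(160,321)]:print("tongue",onz("top",p,.104))
print(tri([("top",(160,321)),("scene",(478,330))]))
E
```

```text
hinge [0.7029 0.355  0.106 ]
hinge [0.6502 0.1509 0.106 ]
front [0.4793 0.1932 0.106 ]
front [0.5387 0.4064 0.106 ]
tongue [0.5051 0.3044 0.104 ]
tongue [0.4628 0.3089 0.104 ]
[0.4586 0.3159 0.0932]
```

View pics/ca.png

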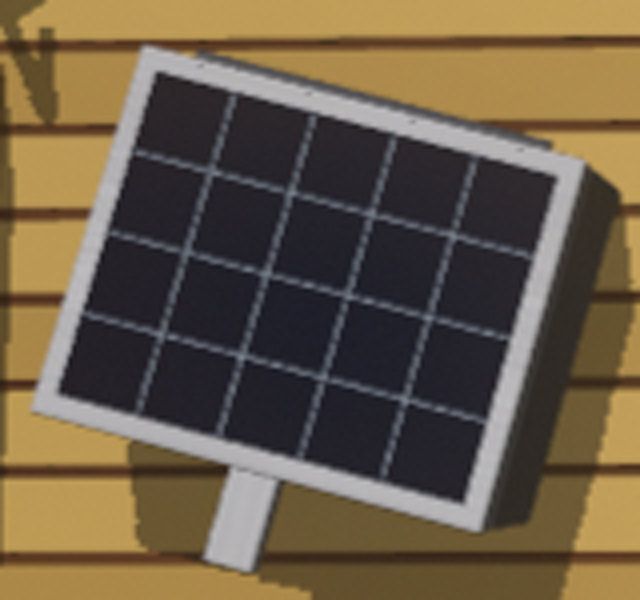

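View pics/cb.png

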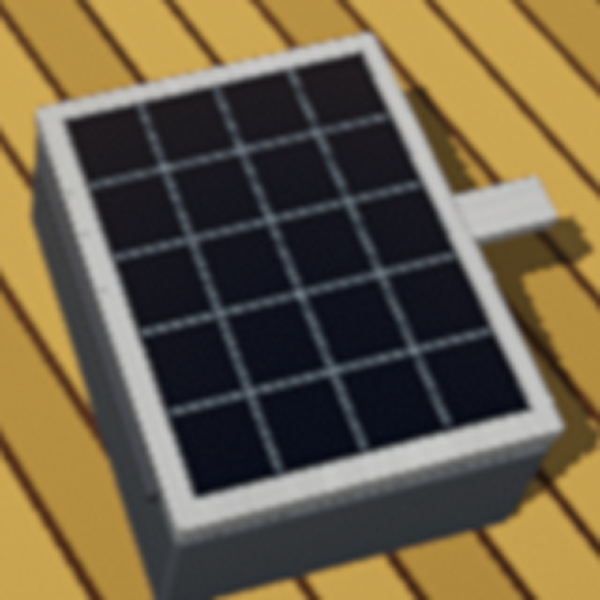

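The top crop shows lid corners at (143,45), (585,160), (483,532) and (33,412), with the tongue tip at (203,560) and (252,573). The scene crop shows the same corners at (183,540), (38,110), (372,33) and (560,430), with the tip at (558,222) and (543,178). I'll triangulate these.

```bash
python3 - <<'E'
from h import *
np.set_printoptions(precision=4,suppress=True)
T=lambda u,v:("top",((u+.5)/4-.5+100,(v+.5)/4-.5+180))
S=lambda u,v:("scene",((u+.5)/3.75-.5+330,(v+.5)/3.75-.5+275))
D=dict(hl=(T(143,45),S(183,540)),hr=(T(585,160),S(38,110)),fr=(T(483,532),S(372,33)),fl=(T(33,412),S(560,430)),
 tl=(T(203,560),S(558,222)),tr=(T(252,573),S(543,178)),bl=(T(232,467),S(482,242)),br=(T(280,478),S(455,197)))
Q={k:tri(v) for k,v in D.items()}
for k in Q:print(k,Q[k])
h=(Q['hl']+Q['hr'])/2;f=(Q['fl']+Q['fr'])/2;t=(Q['tl']+Q['tr'])/2
print(h,f,t,"depth",np.linalg.norm(h-f),np.linalg.norm(f-t))
w=Q['hl']-Q['hr'];print("yaw of y axis",np.arctan2(-w[0],w[1]))
v=h-t;print("yaw",np.arctan2(v[1],v[0]))
v=h-f;print("yaw",np.arctan2(v[1],v[0]),"lid angle",np.arcsin(-v[2]/np.linalg.norm(v)))
s=get_state();M=R.from_rotvec(s["tool_rot"]).as_matrix();print(M)
E
```

```text
hl [0.7075 0.3658 0.0985]
hr [0.6506 0.152  0.1038]
fr [0.4774 0.1969 0.1057]
fl [0.534  0.4092 0.1036]
tl [0.4649 0.3277 0.1027]
tr [0.4577 0.3051 0.1045]
bl [0.506  0.3169 0.1027]
br [0.5017 0.2928 0.1048]
[0.6791 0.2589 0.1011] [0.5057 0.303  0.1046] [0.4613 0.3164 0.1036] depth 0.17889573480899393 0.046378678481048846
yaw of y axis -0.26026150671916154
yaw -0.2582437842625101
yaw -0.24941361651236502 lid angle 0.019571490733767658
[[ 0.9728  0.2318 -0.0005]
 [ 0.2318 -0.9728  0.0017]
 [-0.0001 -0.0017 -1.    ]]
```

```bash
cat >> h.py <<'E'
np.set_printoptions(precision=3,suppress=True)
def goal(p,yaw,tilt=0,s=None):
    "shift (mm) and rotvec from present tool pose to p, tool down with tool-x yaw"
    s=s or get_state();M=R.from_rotvec(s["tool_rot"])
    x=np.array([np.cos(yaw),np.sin(yaw),0]);z=np.array([0,0,-1.])
    G=R.from_matrix(np.c_[x,np.cross(z,x),z])
    return M.inv().apply(np.array(p)-s["position"])*1000,(M.inv()*G).as_rotvec()
E
python3 - <<'E'
from h import *
for b,t in[((220,134),(207,72)),((380,85),(377,40))]:
    g=onz("scene",b,0);o,d=ray("scene",t);k=np.dot(g[:2]-o[:2],d[:2])/np.dot(d[:2],d[:2]);print(g,(o+k*d))
for az,r in[(-1.3,.63),(-.95,.62),(-.6,.6),(-.2,.58),(.2,.57),(.577,.572)]:
    p=[r*np.cos(az),r*np.sin(az),.42];print(p,goal(p,.234+(az+1.335)*2.65/1.912))
E
```

```text
[ 0.613 -0.545  0.   ] [ 0.62  -0.547  0.197]
[ 0.086 -0.528 -0.   ] [ 0.105 -0.543  0.149]
[np.float64(0.16852426203349002), np.float64(-0.6070416568128316), 0.42] (array([  23.312,  -20.269, -181.386]), array([-0.002,  0.   , -0.049]))
[np.float64(0.3606435154676078), np.float64(-0.5043176129694117), 0.42] (array([ 234.008,  -75.672, -181.311]), array([-0.002, -0.   , -0.534]))
[np.float64(0.49520136894580696), np.float64(-0.3387854840370212), 0.42] (array([ 403.265, -205.513, -181.104]), array([-0.002, -0.001, -1.019]))
[np.float64(0.5684386151479202), np.float64(-0.1152282118611355), 0.42] (array([ 526.318, -406.011, -180.772]), array([-0.001, -0.001, -1.573]))
[np.float64(0.5586379493695077), np.float64(0.11324151855318489), 0.42] (array([ 569.733, -630.531, -180.39 ]), array([-0.001, -0.002, -2.128]))
[np.float64(0.4793948903631627), np.float64(0.31203291347819573), 0.42] (array([ 538.718, -842.275, -180.022]), array([-0.001, -0.002, -2.65 ]))
```

>>> send_rows:
  xyz:
    - [0,0,-40]
    - [5,0,-75]
    - [20,-5,-105]
    - [50,-12,-120]
    - [85,-22,-120]
    - [120,-35,-120]
    - [155,-48,-120]
    - [190,-60,-120]
    - [225,-72,-120]
    - [255,-90,-120]
  dr:
    - [0,0,-0.02]
    - [0,0,-0.06]
    - [0,0,-0.12]
    - [0,0,-0.2]
    - [0,0,-0.28]
    - [0,0,-0.36]
    - [0,0,-0.44]
    - [0,0,-0.52]
    - [0,0,-0.6]
    - [0,0,-0.68]
  jaw: 70

```text
time: 0.93
position: [0.3798, -0.4845, 0.3586]
tool_rot: [-2.815, -1.392, -0.001]
ft_force: [0.1, 0.4, -0.5]
grip_width: 0.805
grip_force: 0.0
```

```bash
python3 - <<'E'
from h import *
s=get_state();print(s["position"],s["joint_positions"])
for az,r in[(-.6,.6),(-.4,.6),(-.2,.58),(0,.58),(.2,.57),(.577,.572)]:
    p=[r*np.cos(az),r*np.sin(az),.36];print(az,*goal(p,.234+(az+1.335)*2.65/1.912))
E
```

```text
[ 0.38  -0.484  0.359] [ 1.1    0.235 -0.294  1.333  0.067  1.584  0.162]
-0.6 [185.834   3.31   -1.234] [-0.    -0.001 -0.334]
-0.4 [304.248 -14.866  -1.15 ] [-0.    -0.001 -0.611]
-0.2 [407.949 -74.193  -1.052] [-0.    -0.001 -0.889]
0 [ 506.537 -134.951   -0.958] [-0.    -0.001 -1.166]
0.2 [ 583.561 -220.667   -0.864] [ 0.    -0.001 -1.443]
0.577 [ 693.436 -404.311   -0.697] [ 0.    -0.001 -1.966]
```

>>> send_rows:
  xyz:
    - [40,0,0]
    - [80,2,0]
    - [120,3,0]
    - [160,3,0]
    - [200,2,0]
    - [240,-3,0]
    - [280,-10,0]
    - [315,-20,0]
    - [350,-38,0]
    - [385,-58,0]
  dr:
    - [0,0,-0.1]
    - [0,0,-0.2]
    - [0,0,-0.3]
    - [0,0,-0.4]
    - [0,0,-0.5]
    - [0,0,-0.6]
    - [0,0,-0.7]
    - [0,0,-0.8]
    - [0,0,-0.9]
    - [0,0,-1.0]

```text
time: 1.77
position: [0.5672, -0.1439, 0.3587]
tool_rot: [-1.803, -2.571, 0.0]
ft_force: [0.5, -0.1, -0.7]
grip_width: 0.803
grip_force: 0.0
```

```bash
python3 - <<'E'
from h import *
s=get_state();print(s["position"],s["joint_positions"])
for p in[(.57,0,.34),(.55,.13,.3),(.478,.312,.26)]:
    print(*goal(p,2.885))
E
```

```text
[ 0.567 -0.144  0.359] [ 0.735  0.202 -0.63   1.399  0.118  1.579  0.462]
[134.335  51.629  18.731] [-0.    -0.001 -0.967]
[263.34   77.142  58.817] [-0.    -0.001 -0.967]
[458.948  71.478  98.983] [-0.    -0.001 -0.967]
```

>>> send_rows:
  xyz:
    - [38,12,0]
    - [76,25,5]
    - [114,40,10]
    - [152,52,18]
    - [190,62,26]
    - [228,70,34]
    - [266,76,42]
    - [304,78,50]
    - [342,78,58]
    - [380,76,66]
  dr:
    - [0,0,-0.1]
    - [0,0,-0.2]
    - [0,0,-0.3]
    - [0,0,-0.4]
    - [0,0,-0.5]
    - [0,0,-0.6]
    - [0,0,-0.7]
    - [0,0,-0.8]
    - [0,0,-0.9]
    - [0,0,-0.967]

```text
time: 2.6
position: [0.5099, 0.2395, 0.2928]
tool_rot: [-0.401, -3.116, 0.0]
ft_force: [-0.6, 0.6, 0.4]
grip_width: 0.797
grip_force: 0.0
```

```bash
python3 - <<'E'
from h import *
s=get_state();print(s["position"],s["joint_positions"])
print(*goal((.478,.312,.22),2.885))
E
```

```text
[0.51  0.239 0.293] [ 0.35   0.22  -0.965  1.563  0.182  1.455  0.69 ]
[49.232 62.08  72.751] [-0. -0.  0.]
```

Joint 3 is fine so far. I'll move above the tongue and look with the wrist camera.

>>> send_rows:
  xyz:
    - [10,12,14]
    - [20,25,28]
    - [30,38,42]
    - [40,50,56]
    - [49,62,68]
    - [49,62,72]
    - [49,62,72]
    - [49,62,72]
    - [49,62,72]
    - [49,62,72]
  dr:
    - [0,0,0]
    - [0,0,0]
    - [0,0,0]
    - [0,0,0]
    - [0,0,0]
    - [0,0,0]
    - [0,0,0]
    - [0,0,0]
    - [0,0,0]
    - [0,0,0]

```text
time: 3.43
position: [0.4805, 0.3096, 0.2223]
tool_rot: [0.412, 3.113, 0.0]
ft_force: [-0.0, 0.6, -0.7]
grip_width: 0.802
grip_force: 0.0
```

```bash
python3 - <<'E'
from h import *
s=get_state();print(s["position"],s["joint_positions"],s["ft_force"],s["tool_rot"])
cv2.imwrite("pics/w1.png",get_image("wrist")[:,:,::-1])
E
```

```text
[0.481 0.31  0.222] [ 0.21   0.292 -0.98   1.65   0.25   1.332  0.499] [-0.038  0.58  -0.744] [0.412 3.113 0.   ]
```

View pics/w1.png

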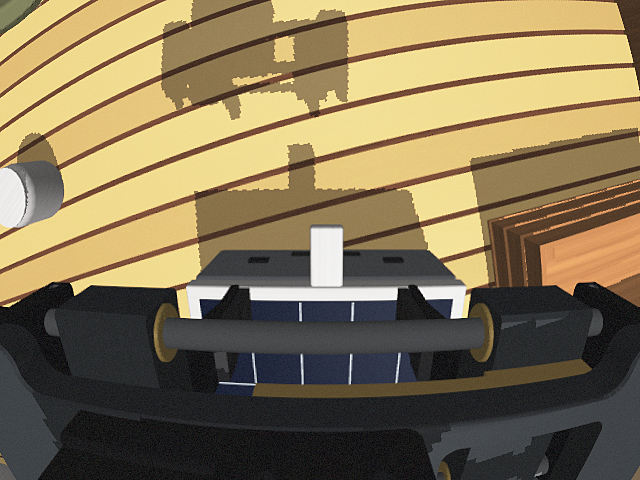

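The wrist view shows the tongue's tip edge from (310,226) to (343,225) and its base from (312,286) to (344,286), between the open fingers. The tongue is nearly upright in the picture, so the yaw looks right.

```bash
cat >> h.py <<'E'
def wray(p,s):
    c=calibration("wrist");f=240/np.tan(np.radians(c["vfov"]/2));H=c["hand_eye"]
    d=np.array([p[0]-c["cx"],p[1]-c["cy"]]);r=np.hypot(*d);a=r/f
    v=np.array([*(np.sin(a)*d/r),np.cos(a)])
    M=R.from_rotvec(s["tool_rot"]).as_matrix()
    return M@H[:3,3]+s["position"],M@H[:3,:3]@v
E
python3 - <<'E'
from h import *
s=get_state()
for z in(.104,.108):
  Q=[]
  for p in[(310,226),(343,225),(312,286),(344,286)]:
    o,d=wray(p,s);Q.append(o+d*(z-o[2])/d[2])
  Q=np.array(Q);t=(Q[0]+Q[1])/2;b=(Q[2]+Q[3])/2;v=b-t
  print(Q,"len",np.linalg.norm(v),"w",np.linalg.norm(Q[0]-Q[1]),"yaw",np.arctan2(v[1],v[0]),t+v/np.linalg.norm(v)*.018)
g=t+v/np.linalg.norm(v)*.018
print(*goal((g[0],g[1],.104),2.885,s=s))
E
```

```text
[[0.46  0.305 0.104]
 [0.466 0.329 0.104]
 [0.505 0.294 0.104]
 [0.511 0.318 0.104]] len 0.04649061490775602 w 0.023805424022675672 yaw -0.2357356557471623 [0.481 0.313 0.104]
[[0.46  0.306 0.108]
 [0.465 0.329 0.108]
 [0.504 0.295 0.108]
 [0.51  0.318 0.108]] len 0.045782729538192644 w 0.02344295277088989 yaw -0.23573565574716146 [0.48  0.313 0.108]
[  1.504   2.852 118.203] [ 0.     0.001 -0.006]
```

>>> send_rows:
  xyz:
    - [1,3,20]
    - [1,3,40]
    - [1,3,60]
    - [1,3,78]
    - [1,3,93]
    - [1,3,105]
    - [1,3,115]
    - [1,3,120]
    - [1,3,121]
    - [1,3,121]
  dr:
    - [0,0,0]
    - [0,0,0]
    - [0,0,0]
    - [0,0,0]
    - [0,0,0]
    - [0,0,0]
    - [0,0,0]
    - [0,0,0]
    - [0,0,0]
    - [0,0,0]

```text
time: 4.32
position: [0.4794, 0.3138, 0.1008]
tool_rot: [0.409, 3.115, 0.0]
ft_force: [0.4, -0.5, -0.2]
grip_width: 0.803
grip_force: 0.0
```

>>> send_rows:
  xyz:
    - [0,0,0]
    - [0,0,0]
    - [0,0,0]
    - [0,0,0]
    - [0,0,0]
    - [0,0,0]
    - [0,0,0]
    - [0,0,0]
    - [0,0,0]
    - [0,0,0]
  dr:
    - [0,0,0]
    - [0,0,0]
    - [0,0,0]
    - [0,0,0]
    - [0,0,0]
    - [0,0,0]
    - [0,0,0]
    - [0,0,0]
    - [0,0,0]
    - [0,0,0]
  jaw: 0
  grip_force: 35

```text
time: 5.15
position: [0.4789, 0.3124, 0.1003]
tool_rot: [-0.409, -3.114, 0.004]
ft_force: [-3.3, -4.5, 3.1]
grip_width: 0.269
grip_force: 35.0
```

```bash
python3 - <<'E'
from h import *
s=get_state();print(s["time"],s["position"],s["joint_positions"],s["ft_force"],s["tool_rot"],s["grip_width"]*87,s["grip_force"])
cv2.imwrite("pics/w2.png",get_image("wrist")[:,:,::-1])
# tool-frame path: tool x = away from hinge; lid angle a
a0=.02
for a in np.linspace(a0,.80,9):
    q=lambda a:np.array([-.207*np.cos(a)+.008*np.sin(a)*1,.207*np.sin(a)+.008*np.cos(a)])
    d=(q(a)-q(a0))*1000;print(round(a,3),"tool x,z",-d[0],-d[1])
E
```

```text
5.15 [0.479 0.312 0.1  ] [ 0.14   0.417 -0.922  1.784  0.366  1.126  0.407] [-3.297 -4.468  3.057] [-0.409 -3.114  0.004] 23.398940050109456 34.992542658001184
0.02 tool x,z -0.0 -0.0
0.118 tool x,z -2.1637541581709385 -20.07328598557108
0.215 tool x,z -6.271277872020697 -39.84060475306426
0.312 tool x,z -12.283554917106338 -59.114192043671636
0.41 tool x,z -20.143476347273065 -77.71097341645583
0.508 tool x,z -29.776382956637537 -95.45430322150617
0.605 tool x,z -41.090774446603476 -112.1756425077988
0.702 tool x,z -53.97917856172926 -127.71615992777983
0.8 tool x,z -68.31917193876788 -141.928240432126
```

View pics/w2.png

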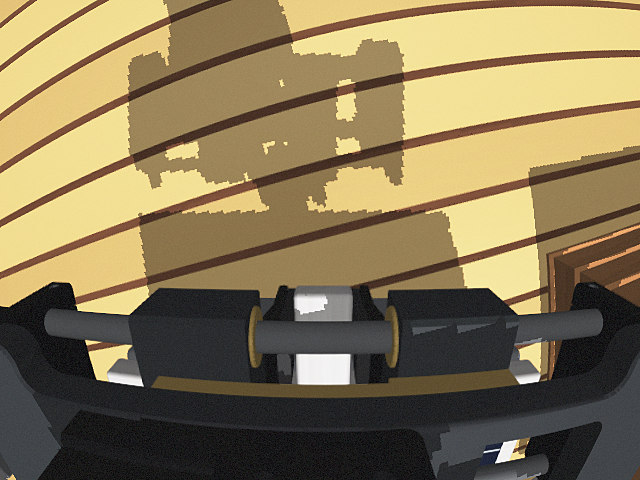

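The tongue is gripped between the fingers (opening 23.4 mm). Now I'll raise it along the arc.

>>> send_rows:
  xyz:
    - [0,0,-4]
    - [-0.5,0,-10]
    - [-2,0,-18]
    - [-3,0,-26]
    - [-5,0,-34]
    - [-7,0,-43]
    - [-10,0,-52]
    - [-13,0,-61]
    - [-16.5,0,-70]
    - [-20,0,-78]
  dr:
    - [0,0,0]
    - [0,0,0]
    - [0,0,0]
    - [0,0,0]
    - [0,0,0]
    - [0,0,0]
    - [0,0,0]
    - [0,0,0]
    - [0,0,0]
    - [0,0,0]

```text
time: 6.03
position: [0.4982, 0.3073, 0.1789]
tool_rot: [-0.409, -3.114, 0.004]
ft_force: [-0.1, -5.6, -10.1]
grip_width: 0.27
grip_force: 35.0
```

```bash
python3 - <<'E'
from h import *
s=get_state();print(s["position"],s["joint_positions"],s["ft_force"],s["tool_rot"],s["grip_width"]*87,s["grip_force"])
print(goal((.679,.259,.09),2.885))
E
```

```text
[0.498 0.307 0.179] [ 0.182  0.364 -0.95   1.669  0.309  1.271  0.48 ] [ -0.111  -5.567 -10.134] [-0.409 -3.114  0.004] 23.516818238725214 35.00160782597959
(array([-187.235,    0.315,   88.752]), array([-0.003, -0.001, -0.005]))
```

>>> send_rows:
  xyz:
    - [-4,0,-8]
    - [-8.5,0,-16]
    - [-13,0,-23.5]
    - [-18,0,-30.5]
    - [-23,0,-37]
    - [-28.5,0,-44]
    - [-34,0,-50]
    - [-40,0,-56]
    - [-45,0,-61]
    - [-46,0,-62]
  dr:
    - [0,0,0]
    - [0,0,0]
    - [0,0,0]
    - [0,0,0]
    - [0,0,0]
    - [0,0,0]
    - [0,0,0]
    - [0,0,0]
    - [0,0,0]
    - [0,0,0]

```text
time: 6.87
position: [0.5417, 0.2956, 0.2409]
tool_rot: [-0.408, -3.111, 0.005]
ft_force: [-5.1, -6.2, -8.5]
grip_width: 0.27
grip_force: 35.0
```

```bash
python3 - <<'E'
from h import *
s=get_state();print(s["position"],s["joint_positions"],s["ft_force"],s["tool_rot"],s["grip_width"]*87,s["grip_force"])
u=np.array([.9675,-.253]);p=s["position"]+[0,0,.002];x=np.dot(p[:2]-[.679,.259],u);z=p[2]-.09
print(x,z,np.hypot(x,z),"angle",np.arctan2(z,-x)-np.arctan2(.008,.207))
cv2.imwrite("pics/s2.png",get_image("scene")[250:450,300:500,::-1].repeat(3,0).repeat(3,1))
E
```

```text
[0.542 0.296 0.241] [ 0.183  0.393 -0.936  1.507  0.316  1.408  0.54 ] [-5.094 -6.228 -8.496] [-0.408 -3.111  0.005] 23.46161183557549 35.001028147526085
-0.14212009386714644 0.15288628018240585 0.20873987579956932 angle 0.7832486137881777
```

View pics/s2.png

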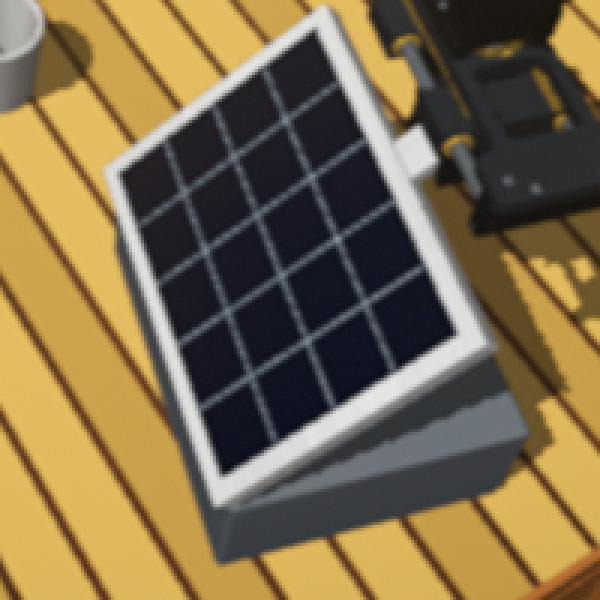

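The lid is at about 0.78 rad, and the crop shows the tongue still in the jaws near (415,150). Now I'll release, then retreat up.

>>> send_rows:
  xyz:
    - [0,0,0]
    - [0,0,0]
    - [0,0,0]
    - [0,0,0]
    - [0,0,0]
    - [0,0,0]
    - [0,0,0]
    - [0,0,0]
    - [0,0,0]
    - [0,0,0]
  dr:
    - [0,0,0]
    - [0,0,0]
    - [0,0,0]
    - [0,0,0]
    - [0,0,0]
    - [0,0,0]
    - [0,0,0]
    - [0,0,0]
    - [0,0,0]
    - [0,0,0]
  jaw: 75

```text
time: 7.75
position: [0.543, 0.2967, 0.2405]
tool_rot: [-0.408, -3.115, -0.0]
ft_force: [0.1, -0.6, 0.8]
grip_width: 0.847
grip_force: 0.0
```

>>> send_rows:
  xyz:
    - [0,0,-5]
    - [0,0,-15]
    - [0,0,-28]
    - [0,0,-42]
    - [0,0,-58]
    - [0,0,-74]
    - [0,0,-90]
    - [0,0,-100]
    - [0,0,-100]
    - [0,0,-100]
  dr:
    - [0,0,0]
    - [0,0,0]
    - [0,0,0]
    - [0,0,0]
    - [0,0,0]
    - [0,0,0]
    - [0,0,0]
    - [0,0,0]
    - [0,0,0]
    - [0,0,0]

```text
time: 8.58
position: [0.5431, 0.297, 0.3413]
tool_rot: [0.408, 3.114, 0.001]
ft_force: [-0.3, 0.1, -1.0]
grip_width: 0.861
grip_force: 0.0
```

```bash
python3 - <<'E'
from h import *
s=get_state();print(s["time"],s["position"],s["ft_force"],s["grip_width"]*87)
a=get_image("scene")[:,:,::-1];b=get_image("top")[:,:,::-1]
cv2.imwrite("pics/s3.png",np.hstack([cv2.resize(a[250:450,300:500],(400,400)),cv2.resize(b[150:350,80:280],(400,400))]))
E
```

```text
8.5833 [0.543 0.297 0.341] [-0.332  0.118 -1.011] 74.92563513339128
```

View pics/s3.png

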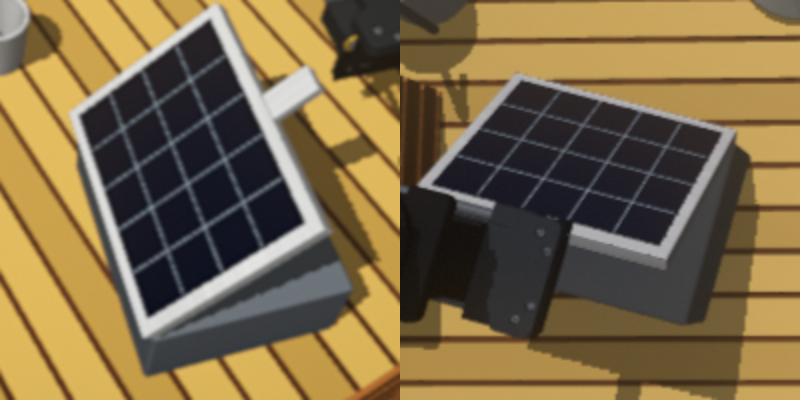

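The lid stayed put: its corners in the scene crop match those before release (top corner at (108,3), front right at (163,116) in unscaled pixels). The gripper is clear of it.

```bash
python3 -c "
from bench import *
print(close_job())"
```

```text
the job is handed in; nothing more can be done
None
```

I raised the larger charger's lid to about 45 degrees (0.78 rad by my measurement) and let go, and it stayed there. I never went near the smaller charger, and the job was handed in at about 8.7 s; no verdict was returned.

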